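Prime the misting pump with the right key

ROBOT

A 7-joint arm with a two-finger parallel gripper is mounted at the origin on the work surface. World frame = base frame: x ahead of the robot, y to its left, z up, the work surface at z = 0. Lengths are in m, angles in rad, forces in N, time in s.
With the tool pointing down it reaches from about 0.4 to 0.85 m from the base axis. Payload 10.4 kg.
Tool frame: the origin (TCP) lies on the mounting face of the last link; the fingertips stand r.tips_ahead ahead of it and the grasp point (between the pads) lies 164 mm ahead of it (r.tips_ahead is the distance from the TCP to the fingertips, in m); z points along the fingers, y is the line along which they close (so a half turn about z gives the same grasp; the last joint's range is limited). The gripper opens to 87 mm and grips with 3 to 60 N. Pads are 19 mm wide; open, the fingers measure 117 mm over their backs; the gripper's body (75 mm by 190 mm) begins 51 mm behind the grasp point.
Start: joints at [1.198, 0.332, -0.065, 1.46, 0.022, 1.35, -0.088], TCP at [0.214, -0.587, 0.405] pointing down, gripper open.
Joint ranges: [-2.6, 2.6], [-0.5, 2.12], [-1.47, 1.34], [0.16, 2.42], [-1.27, 4.41], [0.06, 2.06], [-2.6, 2.6]. Speed limits (rad/s): [2.22, 2.22, 2.79, 2.79, 3.14, 3.14, 3.14].

INTERFACE

Orientations are given as a unit quaternion [x, y, z, w].
In Python, from bench import telemetry, imaging, job, r gives the robot as it stands.
- The arm moves only by the tool move_arm, never from a script. Its argument "steps" is a list of rows, each an object of numbers: "dx", "dy", "dz": the shift along the tool's x, y, z in cm; "spin": the turn about the tool's z in rad. In form: [{"dx": .., "dy": .., "dz": .., "spin": ..}, ...]. A call has 1 to 12 rows; each row shifts and turns the commanded pose from where the row before left it, along the tool's axes as they then stand; what a row does not reach is not made up. A row lasts 1/10 s, in which the tool goes at most 50 mm and 8.59 degrees, less where a joint would pass 70% of its speed; a pose out of reach is approached as far as the arm can. A call with a gripper value outside its range is refused whole. "claw" is the finger opening in cm, from 0 to 8.7, set as the call begins (left out, the last holds). The fingers move at their own pace and stop on an object; "squeeze" is the grip in N (left out, the last holds). Time passes only in rows, so rows that do not move let the fingers close. It gives the time, the measured TCP pose, the force, the opening and the grip force at its end, in the units of the state.
- telemetry.read_state(): the state, without advancing time (a new reading comes with each control period).
- imaging.camera(name): name is "scene" or "top"; returns a dict with "img" (400x640x3 uint8, red, green, blue), "camera_matrix" (3x3 intrinsics, pixels), "R" (3x3) and "t" (3): a world point X has camera coordinates R X + t. Camera axes: x right, y down, z forward; pixel columns grow to the right and rows downward; lengths in m; the calibration is good to about 2 mm. A picture is of the moment at which its call begins. There is no depth.
- job.close_job(): hands the job in; it is judged then, once.
The state is a dict: "time": time; "joint_positions": joint angles; "joint_vel": joint speeds; "joint_torque": joint torques, N m; "ee_pos": TCP position; "eef_rot": TCP orientation; "ft_force": force on the tool from outside, world axes, zero at the start; "torque": the same for the moment, N m; "width": finger opening in m; "grip_force": force on a finger pad.
Only numpy, scipy, OpenCV 4.12 (cv2) and the standard library are available. Lean on these libraries where they do the work, as an engineer would, in place of code of your own. Each camera call takes 0.05 s, during which the arm holds its last target. There are 200 camera calls.

TASK

The wrong key, a short-bladed one, has been left in the key switch on the misting pump's control box. Pull it out and hang it, fully down, in a free slot of the low rack where the short keys go; then take the long-bladed key from the tall rack, work it past the sticky pins until it is fully home in the switch, turn it a quarter clockwise as far as it goes and finish still gripping it, holding it turned against the spring so that the pump keeps running. Leave everything else on the ledge where it is.

Things in the scene. Friction and masses are not known exactly. Their poses are not given: they have to be found in the camera images.
- switch_box: grey control box of the misting pump, fixed, 130 mm (x) by 170 (y) by 90 high; green lamp on one half of its lid, upright key switch on the other, at x = 0, y = +35 mm. Origin under its centre, z up. Inside, sticky pins grip a blade's flats from about 22 mm deep and a tumbler is met at 28.5 mm: a straight push stalls below about 20 N; rocking the key 0.1 rad to and fro about its axis halves that.
- keyway (a point): centre of the keyway's mouth in the round brass face (22 mm across) of the key switch, 100 mm above the ledge, 10 mm above the lid, in a fixed steel ring 31 mm across. Turns with the switch: slot along its x (along the box's x at rest), 12 by 4.6 mm, mouth bevelled to 16 by 8.6 mm over 2 mm; z up, out of the slot. Fully home, a key's shoulder rests on the brass face.
- plug (a joint): turn of the key switch, rad: 0 at rest (start), grows clockwise seen from above, stop at 1.5 (a quarter turn); the pump runs from 1.2 on. A key has play in the slot: it turns about 0.2 rad before the switch follows. Locked until a blade has pushed the tumbler 34 mm deep. A spring turns it back to 0 when let go: holding it at the stop takes about 0.1 N m.
- short_key: short key, 25 g, at the start bow up and fully in the switch, its bow along the slot: black bow 28 mm wide (x), 11 thick (y), 34 high, its lowest 8 mm only 22 wide; steel blade 10 wide, 3 thick, last 3.5 mm stepped down to 6 x 1.4; same both ways round. Origin: shoulder (bow's underside), z up to the bow. Blade 20 mm long: too short to reach the pins.
- long_key: long key, 28 g, at the start hanging bow up by its shoulder in an end slot of the tall rack, its bow along the row: black bow 28 mm wide (x), 11 thick (y), 34 high, its lowest 8 mm only 22 wide; steel blade 10 wide, 3 thick, last 3.5 mm stepped down to 6 x 1.4; same both ways round. Origin: shoulder (bow's underside), z up to the bow. Blade 36 mm long.
- low_rack: low aluminium key rack for short keys, fixed: plate 150 mm (y) by 50 (x) by 4, top 30 mm above the ledge, on end cheeks, long sides open. Three slots in a row along y, 45 mm apart, each 15 (y) by 6.6 mm (x), right through. Keys hang with the bow along the row; a long blade would strike the ledge. Middle slot: spare short key; end slots free. Origin on the ledge under its centre, z up.
- low_rack_slot1 (a point): centre of the free end slot at y = -45 mm of the low rack, on the plate's top face; axes as low_rack
- low_rack_slot3 (a point): centre of the free end slot at y = +45 mm of the low rack, on the plate's top face; axes as low_rack
- tall_rack: tall key rack for long keys, fixed to the ledge: as the low rack, but its plate's top is 50 mm above the ledge. One end slot holds the long key and the other a T-handled driver; the middle slot is free.
- spare_short_key: bystander: a second short key, same as the short key, hanging in the middle slot of the low rack; leave it
- t_driver: bystander: T-handled driver, round steel shaft 5 mm across and 36 mm long below a black crossbar 52 mm long and 12 mm thick that lies along the row, its top 24 mm above the rack's plate; in an end slot of the tall rack; leave it
- glass_dish: bystander: frosted glass dish, 72 mm across, 32 mm high, between the box and the racks; origin under its centre
- half_log: bystander: ceramic half-log arch, 150 mm long, about 105 mm wide and 55 mm high, at the far left of the ledge
- spray_bottle: bystander: white plastic spray bottle, 72 mm across, 197 mm high, at the far side; origin under its centre
- calcium_jar: bystander: white jar, 56 mm across, 75 mm high, at the far right; origin under its centre
- water_bowl: bystander: small white ceramic bowl, 72 mm across, 30 mm high, left of the racks; origin under its centre

How it is judged:
On the way, in this order (a step that is already met when the one before it is completed fails the run):
1. the short key hangs fully down and let go in a free slot of the low rack ((distance between short_key and low_rack_slot1 below 0.005 m or distance between short_key and low_rack_slot3 below 0.005 m) and angle between short_key's own z axis and vertical below 0.15 rad and contact force between the fingers and short_key below 0.1 N), for 0.2 s.
2. the long key is fully home in the key switch, not yet turned (horizontal distance between long_key and keyway below 0.004 m and z of long_key in the frame of keyway between -0.003 and 0.003 m and angle between long_key's own z axis and vertical below 0.12 rad and value of joint plug below 0.35 rad), for 0.1 s.
3. the key switch is turned a quarter clockwise (value of joint plug above 1.2 rad), for 0.2 s.
At the end, for the whole second after the job is handed in: Long key gripped (>1 N), at rest, shoulder within 3 mm of the brass face, 4 mm of the axis, 0.12 rad of upright; switch held past 1.2 rad. Short key let go in an end slot of the low rack, shoulder within 5 mm of its centre, upright within 0.15 rad. Spare key and T-driver in their slots (all of step 1 and horizontal distance between long_key and keyway below 0.004 m and z of long_key in the frame of keyway between -0.003 and 0.003 m and angle between long_key's own z axis and vertical below 0.12 rad and value of joint plug above 1.2 rad and contact force between the fingers and long_key above 1 N and linear speed of long_key below 0.02 m/s and distance of spare_short_key from where it was at the start of the episode below 0.012 m and distance of t_driver from where it was at the start of the episode below 0.02 m); the arm keeps its last pose, push and grip.
It fails at once if the spare short key or the T-driver is taken from or knocked out of its slot (distance of spare_short_key from where it was at the start of the episode above 0.015 m or distance of t_driver from where it was at the start of the episode above 0.025 m).
It fails at once if a bystander on the ledge is pushed more than 20 mm (distance of any of glass_dish, half_log, spray_bottle, calcium_jar, water_bowl from where it was at the start of the episode above 0.02 m).
It also fails if it takes over 72 s, if anything falls off the work surface, if the arm or the gripper's body presses on something with over 40 N, if the wrist force passes 120 N, or if a joint passes its speed limit or range.

## Working session

There is one attempt and no reset: what is moved stays moved. The work goes in short steps, Python scripts to look and compute and a tool call to move; the robot and the scene stay as the last step left them, time stands still between calls to the robot, and variables do not carry over. Pictures are saved under pics/ and viewed, at most 13 in all, crops included, and the job is handed in when it is done.

Besides the shell and the picture viewer there is one more tool, called as name(argument=value, ...) on one line, values as JSON. move_arm: Moves the arm, as the interface text tells. Its arguments: {"type":"object","properties":{"steps":{"type":"array","items":{"type":"object","properties":{"dx":{"type":"number"},"dy":{"type":"number"},"dz":{"type":"number"},"spin":{"type":"number"}}}},"claw":{"type":"number"},"squeeze":{"type":"number"}},"required":["steps"]}

```bash
mkdir -p pics; python3 - <<'E'
from bench import telemetry, imaging, job, r
import cv2,numpy as np
s=telemetry.read_state();print(s['ee_pos'],s['eef_rot'],s['width'],r.tips_ahead,s['time'])
for n in("scene","top"):
    c=imaging.camera(n);cv2.imwrite(f"pics/{n}0.png",c['img'][:,:,::-1]);print(n,c['camera_matrix'],c['R'],c['t'],-c['R'].T@c['t'])
E
```

```text
[ 0.21416778 -0.58701207  0.40395488] [ 9.84737073e-01  1.74047063e-01 -1.69393856e-04 -6.98437613e-04] 0.08708778629821073 0.1822 0.0
scene [[428.06279739   0.         321.82860115]
 [  0.         428.06279739 197.18731397]
 [  0.           0.           1.        ]] [[ 0.02270006  0.99973339  0.00422617]
 [ 0.56218322 -0.00926919 -0.82696077]
 [-0.82670112  0.02114795 -0.56224375]] [-0.10576083 -0.270229    1.5453083 ] [1.43182709 0.07054773 0.64581811]
top [[400.57016712   0.         319.85169684]
 [  0.         400.57016712 199.95550353]
 [  0.           0.           1.        ]] [[-0.02388049 -0.99950575  0.0204445 ]
 [-0.98929058  0.020681   -0.14448681]
 [ 0.14399259 -0.02367597 -0.9892955 ]] [0.08570666 0.6097553  0.89558049] [0.47631494 0.09425768 0.97234312]
```

View pics/scene0.png

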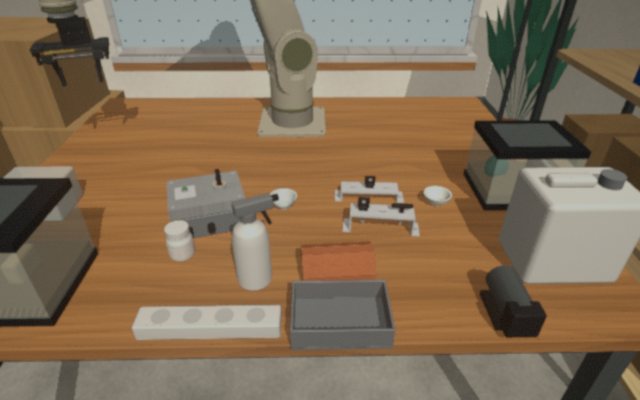

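View pics/top0.png

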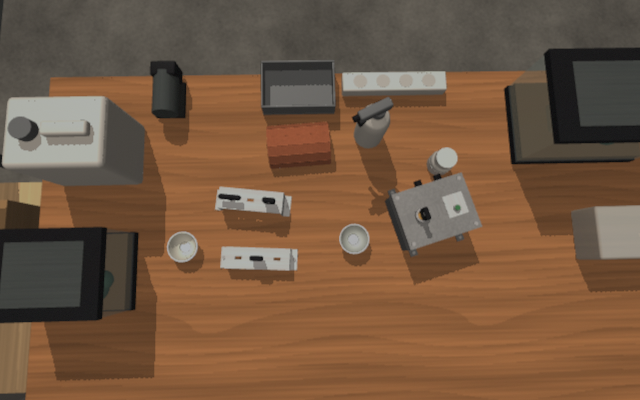

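The scene view shows the box at left (205,205) with the key at (218,178), the low rack at (370,190), the tall rack at (380,213) and the bottle at (252,250). In the top view the low rack is at (259,258), the tall rack at (253,201) with the long key near (268,201), and the box at (433,212) with the short key near (425,214).

```bash
python3 - <<'E'
import cv2,numpy as np
t=cv2.imread('pics/top0.png');s=cv2.imread('pics/scene0.png')
f=lambda im,x0,y0,w,h,k:cv2.resize(im[y0:y0+h,x0:x0+w],None,fx=k,fy=k,interpolation=cv2.INTER_CUBIC)
a=f(t,210,180,100,100,4);b=f(t,380,165,100,100,4);c=f(s,160,160,100,50,4);d=f(s,330,165,100,50,4)
cv2.imwrite('pics/crop1.png',np.vstack([np.hstack([a,b]),np.hstack([c,d])]))
E
```

```text
(no output)
```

View pics/crop1.png

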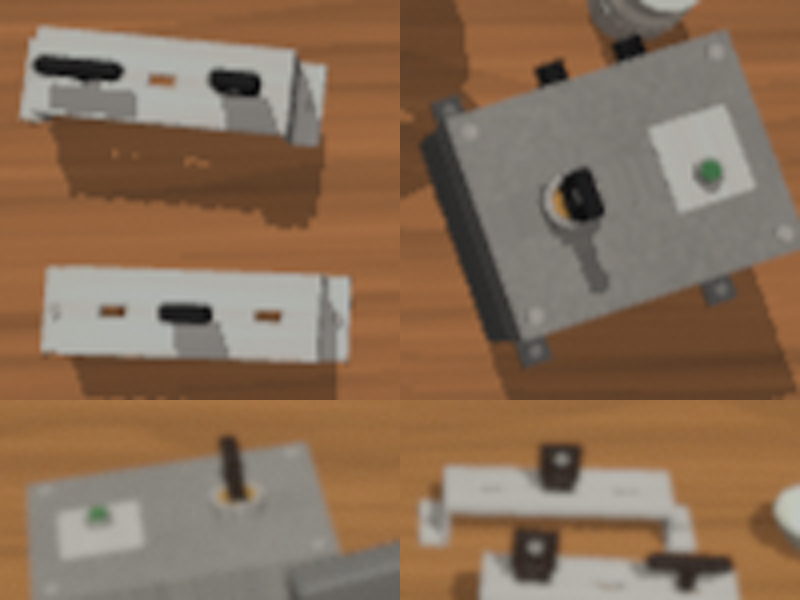

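```bash
cat > h.py <<'E'
import numpy as np,cv2
from bench import imaging
from scipy.ndimage import center_of_mass
def ray(c,uv,z):
    K,R,t=c['camera_matrix'],c['R'],c['t'];d=R.T@np.linalg.inv(K)@np.array([uv[0],uv[1],1.]);o=-R.T@t
    return o+d*(z-o[2])/d[2]
def proj(c,X):
    p=c['camera_matrix']@(c['R']@np.asarray(X)+c['t']);return p[:2]/p[2]
def blobs(m,amin=3):
    n,l,st,ce=cv2.connectedComponentsWithStats(m.astype(np.uint8),connectivity=8)
    return [(ce[i],st[i],l==i) for i in range(1,n) if st[i][4]>=amin]
E
python3 - <<'E'
from h import *
c=imaging.camera('top');im=c['img'].astype(int)
def roi(x0,x1,y0,y1):
    m=np.zeros(im.shape[:2],bool);m[y0:y1,x0:x1]=1;return m
dark=im.max(2)<60
for n,R,z in(('rackdark',roi(212,300,182,275),.05),('box',roi(412,436,200,225),.13)):
    for ce,st,l in blobs(dark&roi(*{'rackdark':(214,290,184,275),'box':(410,436,198,225)}[n]),8):
        rr=cv2.minAreaRect(np.argwhere(l)[:,::-1].astype(np.float32));print(n,ce,st,np.round(rr[1],1),rr[2])
white=(im.min(2)>120)
for ce,st,l in blobs(white&roi(205,305,182,275),100):
    rr=cv2.minAreaRect(np.argwhere(l)[:,::-1].astype(np.float32));print('white',ce,st,rr)
br=(im[:,:,0]-im[:,:,2]>40)
for n,q in(('br low',(230,285,250,268)),('br tall',(245,256,195,205)),('brass',(410,436,200,225))):
    for ce,st,l in blobs(br&roi(*q),3):
        w=(im[:,:,0]-im[:,:,2])*l; print(n,ce,np.array(center_of_mass(w))[::-1],st)
# hand pixels of lid screws
P=np.array([[469,131],[716,51],[785,233],[535,316]],float);P=(P-[400,0]+.5)/4-.5+[380,165]
Q=np.array([ray(c,p,.091) for p in P]);print(Q,Q.mean(0));
d=(Q[0]-Q[1])+(Q[3]-Q[2]);print('box y dir yaw',np.degrees(np.arctan2(-d[0],d[1])), np.linalg.norm(d)/2)
d=(Q[0]-Q[3])+(Q[1]-Q[2]);print('box x yaw',np.degrees(np.arctan2(d[1],d[0])))
E
```

```text
rackdark [228.86046512 196.8255814 ] [219 194  21   6  86] [20.2  4.3] 5.19442892074585
rackdark [268.5        200.43548387] [263 198  12   6  62] [ 5. 11.] 90.0
rackdark [256.13043478 258.36956522] [250 257  13   4  46] [ 3. 12.] 90.0
box [425.02040816 213.67346939] [420 207  11  14  98] [12.1  8.2] 68.19859313964844
white [249.48738648 198.38950555] [215 187  69  26 991] ((249.00997924804688, 199.30050659179688), (67.36585235595703, 22.67167854309082), 2.8624050617218018)
white [254.85557987 257.71845368] [ 220  247   71   24 1371] ((255.06578063964844, 257.99395751953125), (69.76579284667969, 21.9718017578125), 1.8778774738311768)
white [294.16037736 258.8490566 ] [291 249   7  21 106] ((294.1827392578125, 258.9416198730469), (5.771010875701904, 20.09166717529297), 4.085616588592529)
br low [238.  257.5] [238.         257.44680851] [236 257   5   2  10]
br low [276.5 258.5] [276.65243004 258.49631811] [274 258   6   2  12]
br tall [250.64285714 199.71428571] [250.4041621  199.70865279] [248 199   6   3  14]
brass [419.42105263 215.68421053] [419.4337623 215.666162 ] [418 213   4   7  19]
[[ 0.60682325 -0.09912119  0.091     ]
 [ 0.64957334 -0.24152512  0.091     ]
 [ 0.54585937 -0.27249669  0.091     ]
 [ 0.50324692 -0.13023068  0.091     ]] [ 0.57637572 -0.18584342  0.091     ]
box y dir yaw 16.69214415507918 0.14859654819049353
box x yaw 16.67235512319094
```

```bash
python3 - <<'E'
from h import *
c=imaging.camera('top')
a=ray(c,(238,257.45),.028);b=ray(c,(276.65,258.5),.028)
print('low',a,b,(a+b)/2,np.linalg.norm(a-b),'row yaw of y',np.degrees(np.arctan2(-(a-b)[0],(a-b)[1])))
print('low plate c',ray(c,(255.07,258),.03),'spare bow top',ray(c,(256.13,258.4),.06))
print('tall mid',ray(c,(250.5,199.7),.048),'drv',ray(c,(228.86,196.83),.074),'long bow',ray(c,(268.5,200.44),.08))
d=ray(c,(228.86,196.83),.074)-ray(c,(268.5,200.44),.08);print(np.degrees(np.arctan2(-d[0],d[1])),np.linalg.norm(d))
print('short bow mid',ray(c,(425.02,213.67),.125))
# scene-view cross check
s=imaging.camera('scene');im=s['img'].astype(int)
for X in([.5663,-.1523,.1],a+[0,0,.002],b+[0,0,.002]):print('scene px',proj(s,X))
m=np.zeros(im.shape[:2],bool);m[165:215,170:420]=1
for ce,st,l in blobs((im.max(2)<60)&m,8):print(ce,st)
br=(im[:,:,0]-im[:,:,2]>50);m[:]=0;m[177:190,208:230]=1
for ce,st,l in blobs(br&m,3):print('brass',ce,st)
print('bottle foot guess',ray(c,(370,140),.02),'nozzle',ray(c,(374,110),.19),'jar',ray(c,(446,157),.075),'dish',ray(c,(354,239),.03))
E
```

```text
low [0.4827189  0.26514385 0.028     ] [0.47816182 0.17552594 0.028     ] [0.48044036 0.22033489 0.028     ] 0.0897336950186065 row yaw of y -2.9109895141527256
low plate c [0.4805005  0.22532028 0.03      ] spare bow top [0.47942084 0.2187745  0.06      ]
tall mid [0.61482362 0.23332468 0.048     ] drv [0.6184992  0.27812787 0.074     ] long bow [0.60750738 0.1882349  0.08      ]
-6.971330583641801 0.09076104633162543
short bow mid [ 0.5653033  -0.15028161  0.125     ]
scene px [218.88573824 183.24427224]
scene px [386.09431737 187.33643999]
scene px [352.21451696 186.70079853]
[217.78787879 176.72727273] [216 170   4  14  33]
[369.09090909 181.75      ] [366 177   8  10  44]
[274.61538462 197.23076923] [273 196   4   4  13]
[362.94339623 204.39622642] [359 199   9  10  53]
[401.76470588 206.49019608] [393 205  19   7  51]
brass [215.5 183.5] [215 183   2   2   4]
brass [221.8 182.6] [221 182   3   2   5]
bottle foot guess [ 0.76156637 -0.05563475  0.02      ] nozzle [ 0.77391361 -0.0397551   0.19      ] jar [ 0.70131753 -0.22174456  0.075     ] dish [ 0.5191482  -0.00628345  0.03      ]
```

move_arm(steps=[{"dx":4,"dy":-2.4},{"dx":4,"dy":-2.4},{"dx":4,"dy":-2.4},{"dx":4,"dy":-2.4},{"dx":4,"dy":-2.4},{"dx":4,"dy":-2.4},{"dx":4,"dy":-2.4},{"dx":4,"dy":-2.4},{"dx":4,"dy":-2.4},{"dx":4,"dy":-2.4},{"dx":4,"dy":-2.4},{"dx":4,"dy":-2.4}], claw=3.5)

```text
$.steps[0]: bad value
```

```bash
cat >> h.py <<'E'
from bench import telemetry
def yaw(s):
    from scipy.spatial.transform import Rotation as Ro
    m=Ro.from_quat(s['eef_rot']).as_matrix();return np.arctan2(m[1,0],m[0,0])
def to(x,y,zg,yd=None):
    """print deltas (cm) in tool axes to reach grasp point x,y,zg and spin to tool-x yaw yd (deg)"""
    s=telemetry.read_state();p=s['ee_pos'];th=yaw(s);dx,dy=x-p[0],y-p[1]
    print('t',round(s['time'],2),'grasp',np.round([*p[:2],p[2]-.164],4),'yaw',round(np.degrees(th),2),'w',round(s['width'],4),'grip',s['grip_force'],'F',np.round(s['ft_force'],1),'j',np.round(s['joint_positions'],2))
    print('dx %.2f dy %.2f dz %.2f'%(100*(dx*np.cos(th)+dy*np.sin(th)),100*(dx*np.sin(th)-dy*np.cos(th)),-100*(zg-(p[2]-.164))),'spin',None if yd is None else (np.radians(np.degrees(th)-yd)))
E
python3 -c "
from h import *
to(.566,-.152,.124,16.7)"
```

```text
t 0.25 grasp [ 0.2142 -0.5871  0.2404] yaw 20.04 w 0.0871 grip 0.0 F [-0.7 -0.2  0.1] j [ 1.2   0.33 -0.06  1.46  0.02  1.35 -0.09]
dx 47.96 dy -28.82 dz 11.64 spin 0.05834389568396396
```

move_arm(steps=[{"dx":4,"dy":-2.4,"dz":0,"spin":0},{"dx":4,"dy":-2.4,"dz":0,"spin":0},{"dx":4,"dy":-2.4,"dz":0,"spin":0},{"dx":4,"dy":-2.4,"dz":0,"spin":0},{"dx":4,"dy":-2.4,"dz":0,"spin":0},{"dx":4,"dy":-2.4,"dz":0,"spin":0},{"dx":4,"dy":-2.4,"dz":0,"spin":0},{"dx":4,"dy":-2.4,"dz":0,"spin":0},{"dx":4,"dy":-2.4,"dz":0,"spin":0},{"dx":4,"dy":-2.4,"dz":0,"spin":0},{"dx":4,"dy":-2.4,"dz":0,"spin":0},{"dx":4,"dy":-2.4,"dz":0,"spin":0}], claw=3.5)

```text
time: 1.45
ee_pos: [0.5673, -0.1506, 0.4049]
eef_rot: [0.985, 0.174, 0.0, 0.0]
ft_force: [0.8, -0.6, 0.6]
width: 0.0352
grip_force: 0.0
```

```bash
python3 -c "
from h import *
to(.566,-.152,.124,16.7)"
```

```text
t 1.45 grasp [ 0.5673 -0.1506  0.2409] yaw 20.02 w 0.0352 grip 0.0 F [ 0.8 -0.6  0.6] j [ 0.54  0.28 -0.44  1.55  0.12  1.34 -1.13]
dx -0.17 dy 0.09 dz 11.69 spin 0.05793141963096854
```

move_arm(steps=[{"dx":-0.17,"dy":0.09,"dz":0,"spin":0.058},{"dx":0,"dy":0,"dz":2,"spin":0},{"dx":0,"dy":0,"dz":3,"spin":0},{"dx":0,"dy":0,"dz":3,"spin":0},{"dx":0,"dy":0,"dz":2,"spin":0},{"dx":0,"dy":0,"dz":1.2,"spin":0},{"dx":0,"dy":0,"dz":0.45,"spin":0},{"dx":0,"dy":0,"dz":0,"spin":0},{"dx":0,"dy":0,"dz":0,"spin":0}])

```text
time: 2.35
ee_pos: [0.5655, -0.1536, 0.2894]
eef_rot: [0.989, 0.145, 0.001, 0.0]
ft_force: [0.4, -0.1, -0.3]
width: 0.0352
grip_force: 0.0
```

move_arm(steps=[{"dx":0,"dy":0,"dz":0,"spin":0},{"dx":0,"dy":0,"dz":0,"spin":0},{"dx":0,"dy":0,"dz":0,"spin":0},{"dx":0,"dy":0,"dz":0,"spin":0},{"dx":0,"dy":0,"dz":0,"spin":0}], claw=0.6, squeeze=8)

```text
time: 2.85
ee_pos: [0.5652, -0.1535, 0.2885]
eef_rot: [0.989, 0.145, 0.0, 0.0]
ft_force: [-1.7, 0.3, 1.9]
width: 0.0112
grip_force: 8.0
```

```bash
python3 -c "
from h import *
to(.566,-.152,.124,16.7)
c=imaging.camera('top')['img'][165:265,380:480,::-1];s=imaging.camera('scene')['img'][130:230,160:260,::-1]
cv2.imwrite('pics/g1.png',cv2.resize(np.hstack([c,s]),None,fx=4,fy=4,interpolation=2))"
```

```text
t 2.85 grasp [ 0.5652 -0.1535  0.1245] yaw 16.72 w 0.0112 grip 8.00003925043029 F [-1.7  0.3  1.9] j [ 0.53  0.37 -0.42  1.69  0.16  1.12 -1.21]
dx 0.12 dy -0.12 dz 0.05 spin 0.0003681615932405277
```

View pics/g1.png

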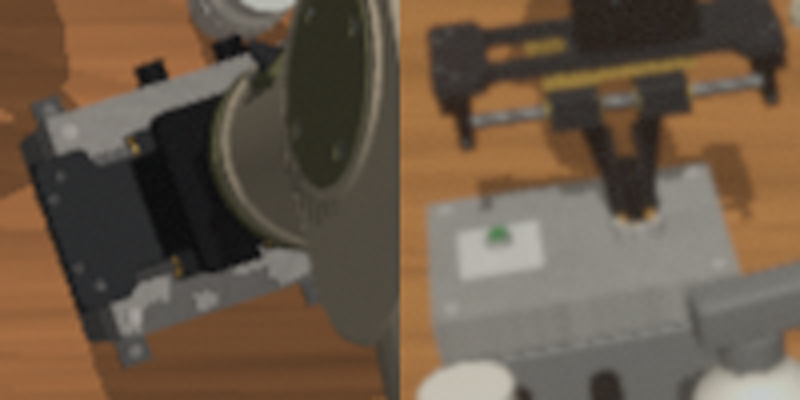

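The fingers have closed on the bow (opening 11.2 mm), with their tips just above the brass in the right half at (635,215). Pull out.

move_arm(steps=[{"dx":0,"dy":0,"dz":-0.5,"spin":0},{"dx":0,"dy":0,"dz":-1,"spin":0},{"dx":0,"dy":0,"dz":-1,"spin":0},{"dx":0,"dy":0,"dz":-2,"spin":0},{"dx":0,"dy":0,"dz":-2.5,"spin":0},{"dx":0,"dy":0,"dz":-2,"spin":0}])

```text
time: 3.55
ee_pos: [0.5652, -0.1535, 0.3807]
eef_rot: [0.989, 0.145, 0.001, 0.0]
ft_force: [0.3, 0.2, -0.1]
width: 0.0108
grip_force: 8.0
```

move_arm(steps=[{"dx":0,"dy":0,"dz":0,"spin":0.145},{"dx":0,"dy":0,"dz":0,"spin":0.145},{"dx":0,"dy":0,"dz":0,"spin":0.145},{"dx":0,"dy":0,"dz":0,"spin":0.145},{"dx":0,"dy":0,"dz":0,"spin":0.145},{"dx":0,"dy":0,"dz":0,"spin":0.145},{"dx":0,"dy":0,"dz":0,"spin":0.145},{"dx":0,"dy":0,"dz":0,"spin":0.145},{"dx":0,"dy":0,"dz":0,"spin":0.145},{"dx":0,"dy":0,"dz":0,"spin":0.145},{"dx":0,"dy":0,"dz":0,"spin":0.145},{"dx":0,"dy":0,"dz":0,"spin":0.145}])

```text
time: 4.75
ee_pos: [0.5662, -0.1556, 0.3684]
eef_rot: [0.812, -0.584, -0.01, 0.005]
ft_force: [0.5, -0.1, -1.3]
width: 0.0111
grip_force: 8.0
```

```bash
python3 -c "
from h import *
to(.478,.1765,.12,-92.9)"
```

```text
t 4.75 grasp [ 0.5662 -0.1556  0.2044] yaw -71.42 w 0.0111 grip 7.998720630889693 F [ 0.5 -0.1 -1.3] j [ 0.08  0.28  0.13  1.61 -0.04  1.28 -2.6 ]
dx -34.29 dy -2.22 dz 8.44 spin 0.3748189486311764
```

Joint 7 hit its limit: positive spin lowers it. Turn the other way instead.

move_arm(steps=[{"dx":0,"dy":0,"dz":0,"spin":-0.145},{"dx":0,"dy":0,"dz":0,"spin":-0.145},{"dx":0,"dy":0,"dz":0,"spin":-0.145},{"dx":0,"dy":0,"dz":0,"spin":-0.145},{"dx":0,"dy":0,"dz":0,"spin":-0.145},{"dx":0,"dy":0,"dz":0,"spin":-0.145},{"dx":0,"dy":0,"dz":0,"spin":-0.145},{"dx":0,"dy":0,"dz":0,"spin":-0.145},{"dx":0,"dy":0,"dz":0,"spin":-0.145},{"dx":0,"dy":0,"dz":0,"spin":-0.145},{"dx":0,"dy":0,"dz":0,"spin":-0.145},{"dx":0,"dy":0,"dz":0,"spin":-0.145}])

```text
time: 5.95
ee_pos: [0.5665, -0.1547, 0.3684]
eef_rot: [0.969, 0.249, -0.01, -0.005]
ft_force: [0.7, 1.1, -0.4]
width: 0.0113
grip_force: 8.0
```

move_arm(steps=[{"dx":0,"dy":0,"dz":0,"spin":-0.145},{"dx":0,"dy":0,"dz":0,"spin":-0.145},{"dx":0,"dy":0,"dz":0,"spin":-0.145},{"dx":0,"dy":0,"dz":0,"spin":-0.145},{"dx":0,"dy":0,"dz":0,"spin":-0.145},{"dx":0,"dy":0,"dz":0,"spin":-0.145},{"dx":0,"dy":0,"dz":0,"spin":-0.145},{"dx":0,"dy":0,"dz":0,"spin":-0.145}])

```text
time: 6.75
ee_pos: [0.5665, -0.1547, 0.3684]
eef_rot: [0.674, 0.739, -0.006, -0.009]
ft_force: [-0.6, -0.2, -0.3]
width: 0.011
grip_force: 8.0
```

```bash
python3 -c "
from h import *
print(telemetry.read_state()['eef_rot'])
to(.478,.175,.12,87.1)"
```

```text
[ 0.67393905  0.73870196 -0.00616298 -0.00935884]
t 6.75 grasp [ 0.5665 -0.1547  0.2044] yaw 95.25 w 0.011 grip 7.9990032304249326 F [-0.6 -0.2 -0.3] j [ 0.38  0.29 -0.23  1.6   0.07  1.29  0.23]
dx 33.64 dy -5.80 dz 8.44 spin 0.14218096827056395
```

```bash
cat >> h.py <<'E'
def to(x,y,zg,yd=None):
    from scipy.spatial.transform import Rotation as Ro
    s=telemetry.read_state();m=Ro.from_quat(s['eef_rot']).as_matrix();g=s['ee_pos']+.164*m[:,2]
    th=np.degrees(yaw(s))
    print('t',round(s['time'],2),'grasp',np.round(g,4),'axis',np.round(m[:,2],4),'yaw',round(th,2),'w',round(s['width'],4),'grip',round(s['grip_force'],2),'F',np.round(s['ft_force'],1),'M',np.round(s['torque'],2),'j7',np.round(s['joint_positions'][6],2))
    print('d cm',np.round(100*m.T@(np.array([x,y,zg])-g),2),'spin',None if yd is None else np.round(np.radians((th-yd+180)%360-180),3))
E
python3 -c "
from h import *
to(.478,.175,.12,87.1)"
```

```text
t 6.75 grasp [ 0.5629 -0.1541  0.2045] axis [-0.0221  0.0035 -0.9997] yaw 95.25 w 0.011 grip 8.0 F [-0.6 -0.2 -0.3] M [-0.02 -0.1   0.01] j7 0.23
d cm [33.5  -5.25  8.75] spin 0.142
```

move_arm(steps=[{"dx":0,"dy":0,"dz":0,"spin":0.142},{"dx":4.05,"dy":-1.24,"dz":0,"spin":0},{"dx":4.05,"dy":-1.24,"dz":0,"spin":0},{"dx":4.05,"dy":-1.24,"dz":0,"spin":0},{"dx":4.05,"dy":-1.24,"dz":0,"spin":0},{"dx":4.05,"dy":-1.24,"dz":1,"spin":0},{"dx":4.05,"dy":-1.24,"dz":2,"spin":0},{"dx":4.05,"dy":-1.24,"dz":2,"spin":0},{"dx":4.05,"dy":-1.24,"dz":2,"spin":0},{"dx":0,"dy":0,"dz":2,"spin":0},{"dx":0,"dy":0,"dz":0,"spin":0},{"dx":0,"dy":0,"dz":0,"spin":0}])

```text
time: 7.95
ee_pos: [0.4841, 0.174, 0.2813]
eef_rot: [0.727, 0.686, -0.007, -0.009]
ft_force: [1.0, -0.3, 0.6]
width: 0.011
grip_force: 8.0
```

```bash
python3 -c "
from h import *
to(.4787,.174,.0545,87.1)
c=imaging.camera('top')['img'][210:310,215:315,::-1];s=imaging.camera('scene')['img'][120:220,310:410,::-1]
cv2.imwrite('pics/g2.png',cv2.resize(np.hstack([c,s]),None,fx=4,fy=4,interpolation=2))"
```

```text
t 7.95 grasp [0.4804 0.1745 0.1174] axis [-0.0228  0.0034 -0.9997] yaw 86.71 w 0.011 grip 8.0 F [ 1.  -0.3  0.6] M [-0.05 -0.15 -0.03] j7 -0.57
d cm [-0.07 -0.02  6.29] spin -0.007
```

View pics/g2.png

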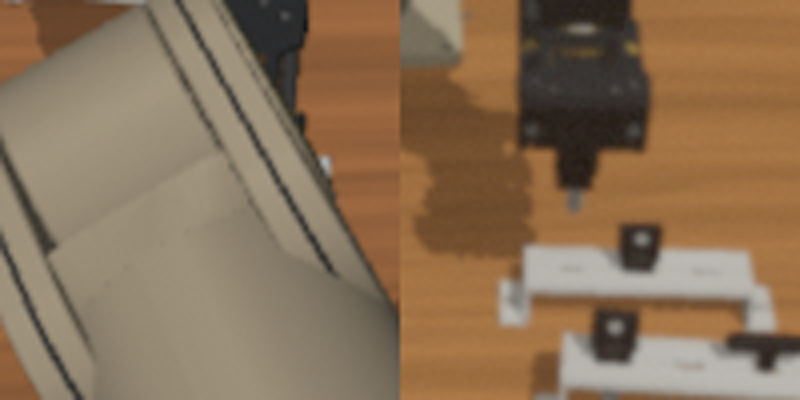

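The top view is blocked by the arm. The scene view shows the blade tip at crop (573,205) right above the free slot at (571,268).

```bash
python3 -c "
from h import *
c=imaging.camera('scene');print(proj(c,[.4794,.1758,.0729]),proj(c,[.4782,.1755,.03]))
im=c['img'].astype(int)[168:174,347:360];print(im.sum(2)//3);print(c['img'].astype(int)[183:192,345:362].sum(2)//3)"
```

```text
[353.0877305  173.07058789] [352.20593671 186.70867453]
[[109 106 105 102 101  95  92  90  96 104 103 106 107]
 [109 108 109 109 105  96  93  97 108 111 110 109 109]
 [110 108 107 108 102  95  94  99 110 110 111 111 110]
 [107 108 109 108 107 100  97  99 109 114 113 113 111]
 [109 109 112 110 109 103 100 103 110 112 113 111 111]
 [110 111 112 110 111 108 107 111 113 112 111 111 112]]
[[177 177 177 177 177 176 176 176 177 177 177 176 176 176 173 159 146]
 [178 178 178 179 179 179 178 179 179 179 179 179 180 181 178 173 161]
 [180 178 180 180 181 178 178 177 178 179 179 180 179 180 180 180 171]
 [178 178 179 179 178 174 170 171 171 172 174 177 179 179 178 180 177]
 [179 179 180 179 177 171 167 165 167 166 172 178 180 179 179 179 179]
 [180 180 180 181 180 177 177 176 177 176 177 179 180 180 180 181 179]
 [178 179 180 180 179 181 180 180 180 180 179 179 180 181 181 180 182]
 [178 178 178 178 179 178 178 179 178 179 178 179 180 178 179 179 179]
 [170 170 172 172 172 174 174 174 173 173 174 173 173 174 175 176 176]]
```

move_arm(steps=[{"dx":-0.07,"dy":-0.02,"dz":1.5,"spin":-0.007},{"dx":0,"dy":0,"dz":1,"spin":0},{"dx":0,"dy":0,"dz":1,"spin":0},{"dx":0,"dy":0,"dz":0.5,"spin":0},{"dx":0,"dy":0,"dz":0.5,"spin":0},{"dx":0,"dy":0,"dz":0.5,"spin":0},{"dx":0,"dy":0,"dz":0,"spin":0}])

```text
time: 8.8
ee_pos: [0.4821, 0.1741, 0.2299]
eef_rot: [0.724, 0.689, -0.008, -0.009]
ft_force: [0.0, 0.4, -0.8]
width: 0.011
grip_force: 8.0
```

```bash
python3 -c "
from h import *
to(.4787,.174,.0545,87.1)"
```

```text
t 8.8 grasp [0.4781 0.1746 0.066 ] axis [-0.024   0.0034 -0.9997] yaw 87.17 w 0.011 grip 8.0 F [ 0.   0.4 -0.8] M [-0.01 -0.06 -0.  ] j7 -0.59
d cm [-0.06  0.09  1.14] spin 0.001
```

move_arm(steps=[{"dx":0,"dy":0.05,"dz":0.4,"spin":0},{"dx":0,"dy":0,"dz":0.4,"spin":0},{"dx":0,"dy":0,"dz":0.3,"spin":0},{"dx":0,"dy":0,"dz":0,"spin":0},{"dx":0,"dy":0,"dz":0,"spin":0}])

```text
time: 9.3
ee_pos: [0.4825, 0.1742, 0.2194]
eef_rot: [0.724, 0.689, -0.007, -0.009]
ft_force: [-0.1, -0.2, 0.4]
width: 0.0108
grip_force: 8.0
```

```bash
python3 -c "
from h import *
to(.4787,.174,.0545,87.1)"
```

```text
t 9.3 grasp [0.4787 0.1748 0.0555] axis [-0.0232  0.0036 -0.9997] yaw 87.17 w 0.0108 grip 8.0 F [-0.1 -0.2  0.4] M [-0.03 -0.11  0.01] j7 -0.6
d cm [-0.08  0.01  0.1 ] spin 0.001
```

move_arm(steps=[{"dx":0,"dy":0,"dz":0.1,"spin":0},{"dx":0,"dy":0,"dz":0.05,"spin":0},{"dx":0,"dy":0,"dz":0,"spin":0}])

```text
time: 9.6
ee_pos: [0.4825, 0.1743, 0.2184]
eef_rot: [0.724, 0.689, -0.007, -0.009]
ft_force: [-2.0, -0.7, 4.5]
width: 0.011
grip_force: 8.0
```

move_arm(steps=[{"dx":0,"dy":0,"dz":0,"spin":0},{"dx":0,"dy":0,"dz":0,"spin":0},{"dx":0,"dy":0,"dz":0,"spin":0},{"dx":0,"dy":0,"dz":0,"spin":0}], claw=3)

```text
time: 10.0
ee_pos: [0.4824, 0.1742, 0.2179]
eef_rot: [0.724, 0.689, -0.007, -0.009]
ft_force: [-0.1, -0.3, 0.1]
width: 0.0287
grip_force: 0.0
```

move_arm(steps=[{"dx":0,"dy":0,"dz":-1,"spin":0},{"dx":0,"dy":0,"dz":-3,"spin":0},{"dx":0,"dy":0,"dz":-4,"spin":0},{"dx":0,"dy":0,"dz":-4,"spin":0},{"dx":0,"dy":0,"dz":0,"spin":0}])

```text
time: 10.5
ee_pos: [0.4864, 0.1746, 0.3441]
eef_rot: [0.724, 0.689, -0.003, -0.007]
ft_force: [-0.5, 0.9, -0.3]
width: 0.0302
grip_force: 0.0
```

```bash
python3 -c "
from h import *
to(.609,.1885,.0745,83)
s=imaging.camera('scene')['img'][120:220,310:410,::-1]
cv2.imwrite('pics/g3.png',cv2.resize(s,None,fx=5,fy=5,interpolation=2))"
```

```text
t 10.5 grasp [0.4841 0.1756 0.1801] axis [-0.0144  0.0063 -0.9999] yaw 87.17 w 0.0302 grip 0.0 F [-0.5  0.9 -0.3] M [ 0.02 -0.15 -0.  ] j7 -0.54
d cm [ 1.84 12.57 10.39] spin 0.073
```

View pics/g3.png

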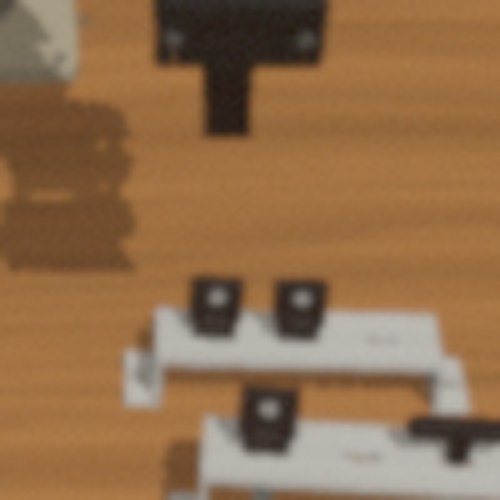

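The short key hangs fully down at crop (217,310), like the spare at (300,310). For joint-7 range during the final clockwise turn I'll grip the long key across its width, with tool x at 173°.

move_arm(steps=[{"dx":0,"dy":0,"dz":-1,"spin":-0.149},{"dx":0,"dy":0,"dz":-1,"spin":-0.149},{"dx":0,"dy":0,"dz":-1,"spin":-0.149},{"dx":0,"dy":0,"dz":0,"spin":-0.149},{"dx":0,"dy":0,"dz":0,"spin":-0.149},{"dx":0,"dy":0,"dz":0,"spin":-0.149},{"dx":0,"dy":0,"dz":0,"spin":-0.149},{"dx":0,"dy":0,"dz":0,"spin":-0.149},{"dx":0,"dy":0,"dz":0,"spin":-0.149},{"dx":0,"dy":0,"dz":0,"spin":-0.149},{"dx":0,"dy":0,"dz":0,"spin":0}], claw=5)

```text
time: 11.65
ee_pos: [0.4857, 0.1734, 0.3671]
eef_rot: [0.064, 0.998, 0.001, -0.012]
ft_force: [0.7, -0.4, -0.4]
width: 0.0499
grip_force: 0.0
```

```bash
python3 -c "
from h import *
to(.609,.1885,.0745,173)"
```

```text
t 11.65 grasp [0.4816 0.174  0.2031] axis [-0.0247  0.0033 -0.9997] yaw 172.68 w 0.0499 grip 0.0 F [ 0.7 -0.4 -0.4] M [ 0.07 -0.21  0.01] j7 0.94
d cm [-12.76   3.06  12.55] spin -0.006
```

move_arm(steps=[{"dx":-4.2,"dy":1,"dz":0,"spin":-0.006},{"dx":-4.2,"dy":1,"dz":0,"spin":0},{"dx":-4.2,"dy":1,"dz":1,"spin":0},{"dx":0,"dy":0,"dz":2,"spin":0},{"dx":0,"dy":0,"dz":2,"spin":0},{"dx":0,"dy":0,"dz":1,"spin":0},{"dx":0,"dy":0,"dz":0,"spin":0},{"dx":0,"dy":0,"dz":0,"spin":0}])

```text
time: 12.45
ee_pos: [0.6132, 0.1878, 0.3057]
eef_rot: [0.063, 0.998, 0.001, -0.011]
ft_force: [0.3, -0.1, 0.1]
width: 0.05
grip_force: 0.0
```

```bash
python3 -c "
from h import *
to(.609,.1885,.0745,173)
c=imaging.camera('top')['img'][150:250,215:315,::-1];s=imaging.camera('scene')['img'][125:225,320:420,::-1]
cv2.imwrite('pics/g4.png',cv2.resize(np.hstack([c,s]),None,fx=4,fy=4,interpolation=2))"
```

```text
t 12.45 grasp [0.6095 0.1885 0.1418] axis [-0.0226  0.0037 -0.9997] yaw 172.8 w 0.05 grip 0.0 F [ 0.3 -0.1  0.1] M [ 0.12 -0.11 -0.01] j7 0.91
d cm [-0.1  -0.01  6.73] spin -0.003
```

View pics/g4.png

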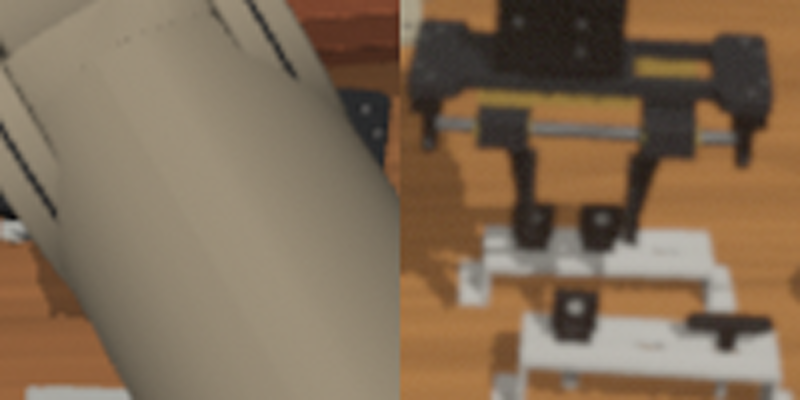

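The fingers, at crop (528,235) and (632,240), straddle the long key's bow at (576,315). Descend and grip.

move_arm(steps=[{"dx":-0.1,"dy":0,"dz":1.7,"spin":0},{"dx":0,"dy":0,"dz":2,"spin":0},{"dx":0,"dy":0,"dz":1.5,"spin":0},{"dx":0,"dy":0,"dz":1,"spin":0},{"dx":0,"dy":0,"dz":0.5,"spin":0},{"dx":0,"dy":0,"dz":0,"spin":0},{"dx":0,"dy":0,"dz":0,"spin":0}])

```text
time: 13.25
ee_pos: [0.6129, 0.188, 0.2386]
eef_rot: [0.062, 0.998, 0.001, -0.011]
ft_force: [0.6, -0.4, 0.1]
width: 0.0499
grip_force: 0.0
```

move_arm(steps=[{"dx":0,"dy":0,"dz":0,"spin":0},{"dx":0,"dy":0,"dz":0,"spin":0},{"dx":0,"dy":0,"dz":0,"spin":0},{"dx":0,"dy":0,"dz":0,"spin":0},{"dx":0,"dy":0,"dz":0,"spin":0},{"dx":0,"dy":0,"dz":0,"spin":0}], claw=2, squeeze=40)

```text
time: 13.85
ee_pos: [0.6128, 0.1879, 0.2383]
eef_rot: [0.062, 0.998, 0.001, -0.011]
ft_force: [-1.0, -0.0, 1.8]
width: 0.0278
grip_force: 40.0
```

```bash
python3 -c "
from h import *
to(.609,.1885,.0745,173)"
```

```text
t 13.85 grasp [0.6091 0.1885 0.0743] axis [-0.0227  0.0038 -0.9997] yaw 172.88 w 0.0278 grip 40.0 F [-1.  -0.   1.8] M [ 0.17 -0.07 -0.04] j7 0.89
d cm [ 0.01 -0.01 -0.02] spin -0.002
```

move_arm(steps=[{"dx":0,"dy":0,"dz":-0.5,"spin":0},{"dx":0,"dy":0,"dz":-1,"spin":0},{"dx":0,"dy":0,"dz":-1.5,"spin":0},{"dx":0,"dy":0,"dz":-2,"spin":0},{"dx":0,"dy":0,"dz":-3,"spin":0},{"dx":0,"dy":0,"dz":-3,"spin":0},{"dx":0,"dy":0,"dz":-3,"spin":0},{"dx":0,"dy":0,"dz":-1,"spin":0},{"dx":0,"dy":0,"dz":0,"spin":0}])

```text
time: 14.75
ee_pos: [0.6163, 0.1876, 0.3904]
eef_rot: [0.062, 0.998, 0.002, -0.01]
ft_force: [-0.1, 0.4, -0.4]
width: 0.0272
grip_force: 40.0
```

move_arm(steps=[{"dx":0,"dy":0,"dz":0,"spin":0.145},{"dx":0,"dy":0,"dz":0,"spin":0.145},{"dx":0,"dy":0,"dz":0,"spin":0.145},{"dx":0,"dy":0,"dz":0,"spin":0.145},{"dx":0,"dy":0,"dz":0,"spin":0.145},{"dx":0,"dy":0,"dz":0,"spin":0.145},{"dx":0,"dy":0,"dz":0,"spin":0.145},{"dx":0,"dy":0,"dz":0,"spin":0.14},{"dx":0,"dy":0,"dz":0,"spin":0}])

```text
time: 15.65
ee_pos: [0.6159, 0.1873, 0.3865]
eef_rot: [0.598, 0.802, -0.006, -0.011]
ft_force: [0.8, 0.6, 0.4]
width: 0.0271
grip_force: 40.0
```

```bash
python3 -c "
from h import *
to(.566,-.152,.19,106.7)"
```

```text
t 15.65 grasp [0.6118 0.1877 0.2225] axis [-0.0251  0.0028 -0.9997] yaw 106.57 w 0.0271 grip 40.0 F [0.8 0.6 0.4] M [ 0.05 -0.18  0.03] j7 -0.17
d cm [-31.29 -14.01   3.27] spin -0.002
```

move_arm(steps=[{"dx":-3.9,"dy":-1.75,"dz":0,"spin":0},{"dx":-3.9,"dy":-1.75,"dz":0,"spin":0},{"dx":-3.9,"dy":-1.75,"dz":0,"spin":0},{"dx":-3.9,"dy":-1.75,"dz":0,"spin":0},{"dx":-3.9,"dy":-1.75,"dz":0,"spin":0},{"dx":-3.9,"dy":-1.75,"dz":0,"spin":0},{"dx":-3.9,"dy":-1.75,"dz":0,"spin":0},{"dx":-3.9,"dy":-1.75,"dz":1,"spin":0},{"dx":0,"dy":0,"dz":1,"spin":0},{"dx":0,"dy":0,"dz":0.5,"spin":0},{"dx":0,"dy":0,"dz":0,"spin":0}])

```text
time: 16.75
ee_pos: [0.5711, -0.1505, 0.3615]
eef_rot: [0.595, 0.803, -0.006, -0.012]
ft_force: [0.1, 0.6, -0.1]
width: 0.0276
grip_force: 40.0
```

```bash
python3 -c "
from h import *
to(.566,-.152,.1245,106.7)
t=imaging.camera('top')['img'][165:265,380:480,::-1];c=imaging.camera('scene');s=c['img'][120:220,170:270,::-1]
cv2.imwrite('pics/g5.png',cv2.resize(np.hstack([t,s]),None,fx=4,fy=4,interpolation=2))"
```

```text
t 16.75 grasp [ 0.567  -0.1497  0.1975] axis [-0.0252  0.0047 -0.9997] yaw 106.91 w 0.0276 grip 40.0 F [ 0.1  0.6 -0.1] M [ 0.05 -0.2   0.02] j7 0.43
d cm [-0.28  0.01  7.3 ] spin 0.004
```

View pics/g5.png

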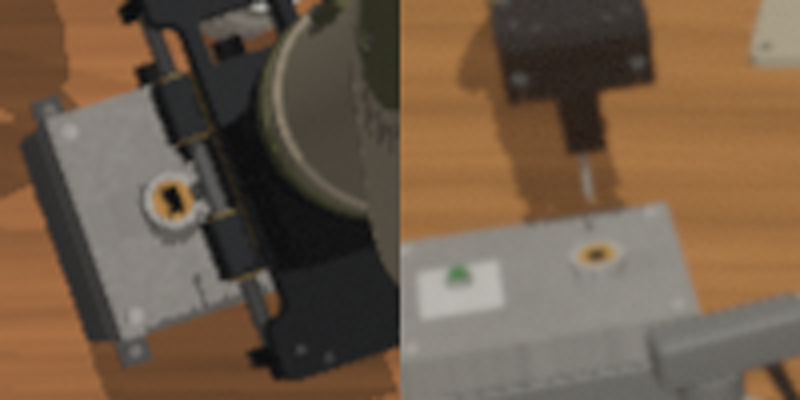

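Both views now show the bare brass: top crop (172,200), scene crop (597,255). The blade tip is at scene crop (590,198).

```bash
python3 - <<'E'
from h import *
for n,q in(('top',(408,436,200,230)),('scene',(208,232,176,192))):
    c=imaging.camera(n);im=c['img'].astype(int);m=np.zeros(im.shape[:2],bool);m[q[2]:q[3],q[0]:q[1]]=1
    b=[x for x in blobs((im[:,:,0]-im[:,:,2]>35)&m,5)]
    for ce,st,l in b:
        pts=np.argwhere(l)[:,::-1].astype(np.float32);e=cv2.minEnclosingCircle(pts)
        cx=(st[0]+(st[2]-1)/2,st[1]+(st[3]-1)/2);print(n,ce,st,cx,'circ',e,'plane',ray(c,cx,.1))
    print(n,'pred keyway',proj(c,[.566,-.152,.1]))
    if n=='scene':
        from scipy.spatial.transform import Rotation as Ro
        s=telemetry.read_state();R=Ro.from_quat(s['eef_rot']).as_matrix();g=s['ee_pos']+.164*R[:,2]
        for k in(-.03,-.045,-.06):print('pred blade',proj(c,g+[0,0,k]),'vs tool axis',proj(c,g-k*R[:,2]))
        print(im[156:174,211:224].sum(2)//3)
E
```

```text
top [422.61971831 214.49295775] [418 210  11  10  71] (np.float64(423.0), np.float64(214.5)) circ ((422.71875, 214.5625), 5.311221122741699) plane [ 0.56619017 -0.15291174  0.1       ]
top pred keyway [422.59380115 214.5948398 ]
scene [218.60465116 183.02325581] [214 181  10   5  43] (np.float64(218.5), np.float64(183.0)) circ ((218.5, 183.0), 4.609872341156006) plane [ 0.56519632 -0.15340691  0.1       ]
scene pred keyway [219.03471658 183.17566541]
pred blade [215.83111759 157.97645746] vs tool axis [215.93321636 157.82927512]
pred blade [216.71026336 163.69728544] vs tool axis [216.86131588 163.47362228]
pred blade [217.57449684 169.32107524] vs tool axis [217.7731716  169.01918077]
[[ 55  41  34  35  36  38  36  39  39  46  73 101 115]
 [ 60  45  43  46  47  48  51  56  60  64  77 101 112]
 [ 67  60  62  66  69  72  71  74  76  77  82  97 110]
 [ 80  79  80  78  88  88  82  83  83  82  85  93 106]
 [ 85  85  83  82  89  92  86  83  82  84  84  88 107]
 [ 82  80  81  83  94  97  90  82  83  81  82  85  99]
 [ 79  79  78  85 100 104  94  82  79  79  78  80  89]
 [ 80  77  77  87 104 112 100  82  78  80  79  79  85]
 [ 78  77  77  85 105 116 104  85  78  78  79  78  81]
 [ 75  75  77  83 102 119 108  84  76  78  76  79  82]
 [ 76  77  77  78  95 116 109  86  77  77  72  78  88]
 [ 76  77  77  78  94 116 111  90  80  78  77  81  89]
 [ 77  74  77  77  91 111 108  90  80  77  80  77  82]
 [ 76  77  75  76  84 103 104  92  81  78  77  77  78]
 [ 75  78  76  76  80  89  94  91  86  78  75  76  80]
 [ 76  78  76  75  78  79  81  81  80  78  79  78  80]
 [ 78  77  77  76  77  78  86  87  87  88  89  89  96]
 [ 84  87  88  88  89  90 103 107 110 111 115 114 117]]
```

move_arm(steps=[{"dx":-0.19,"dy":0.05,"dz":1,"spin":0},{"dx":0,"dy":0,"dz":1,"spin":0},{"dx":0,"dy":0,"dz":1,"spin":0},{"dx":0,"dy":0,"dz":0.2,"spin":0},{"dx":0,"dy":0,"dz":0,"spin":0},{"dx":0,"dy":0,"dz":0,"spin":0}])

```text
time: 17.55
ee_pos: [0.5716, -0.1532, 0.331]
eef_rot: [0.597, 0.802, -0.005, -0.01]
ft_force: [-0.3, 0.1, -0.2]
width: 0.0277
grip_force: 40.0
```

```bash
python3 - <<'E'
from h import *
to(.567,-.1512,.1245,106.7)
c=imaging.camera('scene');im=c['img'].astype(int);print(im[170:188,210:228].sum(2)//3)
E
```

```text
t 17.55 grasp [ 0.5678 -0.1526  0.167 ] axis [-0.0228  0.0036 -0.9997] yaw 106.7 w 0.0277 grip 40.0 F [-0.3  0.1 -0.2] M [-0.02 -0.12  0.02] j7 0.43
d cm [0.12 0.05 4.25] spin 0.0
[[ 75  70  57  48  50  57  62  63  60  63  65  74  75  80  88 101 106 108]
 [ 76  73  67  64  64  74  78  78  74  72  76  77  79  83  94 104 105 106]
 [ 77  76  73  73  76  83  90  85  82  80  82  84  85  88  96 102 101 100]
 [ 80  79  81  81  84  92 102 100  89  89  89  92  92  92  95  98  97  99]
 [ 88  88  88  92  88  97 115 114 100  95  96  98  95  97  97  97  97  97]
 [ 94  94  93  92  95 103 119 119 103  98  96  97  98  96  98  98  98  96]
 [ 95  94  94  95  95 104 119 122 109  98  97  97  96  98  97  98  98 101]
 [ 94  97  94  96  95 103 118 119 108  98  97  96  97  97 103 103 103 105]
 [ 95  96  96  97  97  99 112 118 111 104 103 101 103 104 112 117 117 118]
 [ 95  98  99 102 101 106 115 123 126 122 123 124 122 125 130 134 135 136]
 [ 99 103 112 119 122 122 122 128 137 140 139 140 143 146 144 142 140 140]
 [115 119 128 138 143 141 129 120 125 131 130 136 147 152 150 148 143 139]
 [133 134 141 150 149 142 126 105  98  99 104 118 134 145 152 150 143 139]
 [138 139 146 152 149 135 116  91  71  68  81 109 128 141 149 145 139 136]
 [136 138 146 153 149 134 118  98  80  82  96 117 131 143 145 136 132 133]
 [135 136 137 144 149 143 135 124 119 119 127 136 141 143 140 129 129 134]
 [137 135 131 133 142 146 143 143 142 143 146 143 140 137 128 123 128 135]
 [137 137 134 128 132 139 142 142 143 146 146 139 134 131 127 123 129 134]]
```

move_arm(steps=[{"dx":0.18,"dy":0.05,"dz":0,"spin":0},{"dx":0,"dy":0,"dz":0.3,"spin":0},{"dx":0,"dy":0,"dz":0.3,"spin":0},{"dx":0,"dy":0,"dz":0.3,"spin":0},{"dx":0,"dy":0,"dz":0.3,"spin":0},{"dx":0,"dy":0,"dz":0.3,"spin":0},{"dx":0,"dy":0,"dz":0,"spin":0}])

```text
time: 18.3
ee_pos: [0.5709, -0.1513, 0.3151]
eef_rot: [0.597, 0.802, -0.006, -0.011]
ft_force: [-0.5, 0.0, -1.2]
width: 0.0275
grip_force: 40.0
```

```bash
python3 - <<'E'
from h import *
to(.567,-.1508,.1245,106.7)
c=imaging.camera('scene');im=c['img'].astype(int);print(im[174:188,210:228].sum(2)//3)
E
```

```text
t 18.3 grasp [ 0.567  -0.1507  0.1512] axis [-0.024   0.0038 -0.9997] yaw 106.7 w 0.0275 grip 40.0 F [-0.5  0.  -1.2] M [ 0.01 -0.17 -0.04] j7 0.42
d cm [-0.04  0.06  2.67] spin -0.0
[[ 84  87  82  66  48  35  37  36  39  40  39  45  48  67  87  96  96  96]
 [ 93  92  88  74  53  44  41  45  49  50  57  66  70  79  91  97  98  97]
 [ 94  96  91  83  71  65  67  69  71  77  79  87  89  96  96  98  95  98]
 [ 96  94  96  91  85  87  89  88  90  92  94  94  98  97  99  97  98  97]
 [ 95  96  94  95  94  93  95  96  96  98  96  97  98  98  99  99  97  99]
 [ 96  97  96  98  97  97  96 100 108 107 100 101 101 101 102  98  97  98]
 [ 95  96  99  99 100 100 101 108 122 115 105 109 112 118 117 109 104 101]
 [ 93  96  98 103 107 107 104 110 123 115 108 114 124 137 138 127 119 117]
 [ 96 100 112 123 124 118 105 102 119 114 105 114 127 141 147 142 135 133]
 [ 99 107 128 144 143 129 111 102 112 108  97 111 127 141 150 144 137 135]
 [116 120 137 151 148 135 122 105 110 108 105 118 133 142 145 138 132 135]
 [131 133 135 145 146 142 135 127 125 126 128 136 140 142 139 129 128 133]
 [136 135 132 136 143 145 145 143 142 143 147 145 141 135 128 123 128 134]
 [138 137 133 128 130 139 142 141 142 145 145 139 134 130 126 124 129 135]]
```

move_arm(steps=[{"dx":0,"dy":0.04,"dz":0.3,"spin":0},{"dx":0,"dy":0,"dz":0.3,"spin":0},{"dx":0,"dy":0,"dz":0.3,"spin":0},{"dx":0,"dy":0,"dz":0.3,"spin":0},{"dx":0,"dy":0,"dz":0,"spin":0}])

```text
time: 18.85
ee_pos: [0.571, -0.1511, 0.3031]
eef_rot: [0.597, 0.802, -0.006, -0.011]
ft_force: [-0.5, -0.7, -0.1]
width: 0.0277
grip_force: 40.0
```

```bash
python3 -c "
from h import *
to(.567,-.1508,.1245,106.7)"
```

```text
t 18.85 grasp [ 0.5671 -0.1505  0.1392] axis [-0.024   0.0038 -0.9997] yaw 106.7 w 0.0277 grip 40.0 F [-0.5 -0.7 -0.1] M [-0.03 -0.13  0.01] j7 0.42
d cm [-0.04  0.01  1.47] spin 0.0
```

move_arm(steps=[{"dx":0,"dy":0,"dz":0.15,"spin":0.1},{"dx":0,"dy":0,"dz":0.15,"spin":-0.1},{"dx":0,"dy":0,"dz":0.15,"spin":-0.1},{"dx":0,"dy":0,"dz":0.15,"spin":0.1},{"dx":0,"dy":0,"dz":0.15,"spin":0.1},{"dx":0,"dy":0,"dz":0.15,"spin":-0.1}], squeeze=55)

```text
time: 19.45
ee_pos: [0.5714, -0.151, 0.2957]
eef_rot: [0.599, 0.801, -0.005, -0.01]
ft_force: [-0.3, 0.7, 9.0]
width: 0.0276
grip_force: 55.0
```

```bash
python3 -c "
from h import *
to(.567,-.1508,.1245,106.7)"
```

```text
t 19.45 grasp [ 0.5678 -0.1505  0.1318] axis [-0.0216  0.0033 -0.9998] yaw 106.44 w 0.0276 grip 55.0 F [-0.3  0.7  9. ] M [ 0.11  0.29 -0.03] j7 0.41
d cm [-0.01 -0.08  0.73] spin -0.004
```

move_arm(steps=[{"dx":0,"dy":0,"dz":0.1,"spin":-0.1},{"dx":0,"dy":0,"dz":0.1,"spin":0.1},{"dx":0,"dy":0,"dz":0.1,"spin":0.1},{"dx":0,"dy":0,"dz":0.1,"spin":-0.1},{"dx":0,"dy":0,"dz":0.1,"spin":-0.1},{"dx":0,"dy":0,"dz":0.1,"spin":0.1}])

```text
time: 20.05
ee_pos: [0.5716, -0.1509, 0.2908]
eef_rot: [0.595, 0.804, -0.004, -0.009]
ft_force: [-1.0, 1.6, 10.7]
width: 0.0274
grip_force: 55.0
```

```bash
python3 -c "
from h import *
to(.567,-.1508,.1245,106.7)"
```

```text
t 20.05 grasp [ 0.5684 -0.1504  0.1268] axis [-0.0197  0.0034 -0.9998] yaw 106.96 w 0.0274 grip 55.0 F [-1.   1.6 10.7] M [ 0.52  0.1  -0.05] j7 0.42
d cm [-0.   -0.14  0.24] spin 0.005
```

move_arm(steps=[{"dx":0,"dy":0,"dz":0.1,"spin":0.1},{"dx":0,"dy":0,"dz":0.1,"spin":-0.1},{"dx":0,"dy":0,"dz":0.1,"spin":-0.1},{"dx":0,"dy":0,"dz":0.05,"spin":0.1},{"dx":0,"dy":0,"dz":0,"spin":0}])

```text
time: 20.55
ee_pos: [0.5716, -0.151, 0.288]
eef_rot: [0.598, 0.801, -0.005, -0.009]
ft_force: [-3.7, 0.4, 16.9]
width: 0.0275
grip_force: 55.0
```

```bash
python3 -c "
from h import *
to(.567,-.1508,.1245,106.7)"
```

```text
t 20.55 grasp [ 0.5684 -0.1505  0.124 ] axis [-0.0195  0.003  -0.9998] yaw 106.53 w 0.0275 grip 55.01 F [-3.7  0.4 16.9] M [ 0.35  0.79 -0.09] j7 0.41
d cm [ 0.01 -0.14 -0.05] spin -0.003
```

move_arm(steps=[{"dx":0,"dy":0,"dz":0.1,"spin":0.1},{"dx":0,"dy":0,"dz":0,"spin":-0.1},{"dx":0,"dy":0,"dz":0,"spin":-0.1},{"dx":0,"dy":0,"dz":0,"spin":0.1},{"dx":0,"dy":0,"dz":0,"spin":0},{"dx":0,"dy":0,"dz":0,"spin":0}])

```text
time: 21.15
ee_pos: [0.5715, -0.1511, 0.2879]
eef_rot: [0.597, 0.802, -0.005, -0.008]
ft_force: [-7.7, 1.5, 24.3]
width: 0.027
grip_force: 55.0
```

```bash
python3 -c "
from h import *
to(.567,-.1508,.1245,106.7)
c=imaging.camera('scene');s=c['img'][140:200,180:260,::-1];print(proj(c,[.566,-.152,.134]),proj(c,[.566,-.152,.1]))
cv2.imwrite('pics/g6.png',cv2.resize(s,None,fx=8,fy=8,interpolation=2))"
```

```text
t 21.15 grasp [ 0.5684 -0.1507  0.1239] axis [-0.0191  0.0026 -0.9998] yaw 106.69 w 0.027 grip 55.01 F [-7.7  1.5 24.3] M [ 0.45  1.6  -0.02] j7 0.42
d cm [ 0.03 -0.14 -0.06] spin -0.0
[217.1289774  170.85783124] [219.03471658 183.17566541]
```

View pics/g6.png

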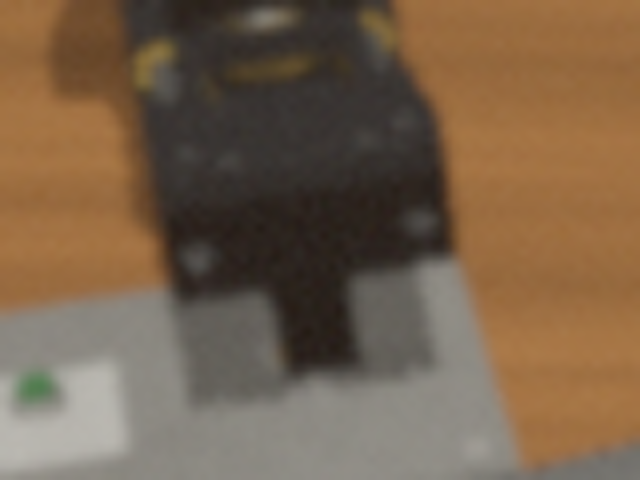

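Fully home: z no longer changes and the push has risen to 24 N. The scene crop shows the fingers right over the brass at (320,360). Ease the side load and start turning.

move_arm(steps=[{"dx":0,"dy":-0.1,"dz":-0.07,"spin":0},{"dx":0,"dy":0,"dz":0,"spin":0},{"dx":0,"dy":0,"dz":0,"spin":0.12},{"dx":0,"dy":0,"dz":0,"spin":0.12},{"dx":0,"dy":0,"dz":0,"spin":0.12},{"dx":0,"dy":0,"dz":0,"spin":0.12},{"dx":0,"dy":0,"dz":0,"spin":0.12},{"dx":0,"dy":0,"dz":0,"spin":0}])

```text
time: 22.0
ee_pos: [0.5715, -0.1512, 0.288]
eef_rot: [0.808, 0.589, -0.006, -0.006]
ft_force: [2.1, 0.6, 13.7]
width: 0.0279
grip_force: 55.0
```

```bash
python3 -c "
from h import *
to(.568,-.1508,.124,10)"
```

```text
t 22.0 grasp [ 0.5688 -0.1507  0.124 ] axis [-0.0162  0.0027 -0.9999] yaw 72.11 w 0.0279 grip 55.01 F [ 2.1  0.6 13.7] M [ 0.22 -0.73  0.04] j7 -0.16
d cm [-0.03 -0.08  0.  ] spin 1.084
```

move_arm(steps=[{"dx":0,"dy":0,"dz":0,"spin":0.12},{"dx":0,"dy":0,"dz":0,"spin":0.12},{"dx":0,"dy":0,"dz":0,"spin":0.12},{"dx":0,"dy":0,"dz":0,"spin":0.12},{"dx":0,"dy":0,"dz":0,"spin":0.12},{"dx":0,"dy":0,"dz":0,"spin":0}])

```text
time: 22.6
ee_pos: [0.5717, -0.1518, 0.288]
eef_rot: [0.946, 0.323, -0.007, -0.003]
ft_force: [3.4, -1.9, 11.1]
width: 0.0275
grip_force: 55.0
```

```bash
python3 -c "
from h import *
to(.568,-.1508,.124,10)"
```

```text
t 22.6 grasp [ 0.5692 -0.1515  0.1241] axis [-0.0151  0.0018 -0.9999] yaw 37.71 w 0.0275 grip 55.0 F [ 3.4 -1.9 11.1] M [-0.39 -1.28  0.16] j7 -0.73
d cm [-0.05 -0.13  0.01] spin 0.484
```

move_arm(steps=[{"dx":0,"dy":0,"dz":0,"spin":0.12},{"dx":0,"dy":0,"dz":0,"spin":0.12},{"dx":0,"dy":0,"dz":0,"spin":0.12},{"dx":0,"dy":0,"dz":0,"spin":0.1},{"dx":0,"dy":0,"dz":0,"spin":0},{"dx":0,"dy":0,"dz":0,"spin":0}])

```text
time: 23.2
ee_pos: [0.5716, -0.1524, 0.288]
eef_rot: [0.995, 0.101, -0.007, -0.001]
ft_force: [4.6, -4.8, 10.7]
width: 0.0273
grip_force: 55.0
```

```bash
python3 -c "
from h import *
to(.568,-.1508,.124,10)"
```

```text
t 23.2 grasp [ 0.5692 -0.1522  0.124 ] axis [-0.015   0.001  -0.9999] yaw 11.56 w 0.0273 grip 55.0 F [ 4.6 -4.8 10.7] M [-0.84 -1.34  0.11] j7 -1.17
d cm [-0.08 -0.17  0.01] spin 0.027
```

move_arm(steps=[{"dx":0,"dy":0,"dz":0,"spin":0.05},{"dx":0,"dy":0,"dz":0,"spin":0.04},{"dx":0,"dy":0,"dz":0,"spin":0},{"dx":0,"dy":0,"dz":0,"spin":0}])

```text
time: 23.6
ee_pos: [0.5716, -0.1526, 0.288]
eef_rot: [0.998, 0.056, -0.008, -0.001]
ft_force: [5.1, -4.4, 11.1]
width: 0.0271
grip_force: 55.0
```

```bash
python3 -c "
from h import *
to(.568,-.1508,.124,10)
c=imaging.camera('scene');t=imaging.camera('top');f=lambda i,a,b:cv2.resize(i['img'][b:b+60,a:a+50,::-1],None,fx=8,fy=8,interpolation=2)
cv2.imwrite('pics/g7.png',np.hstack([f(c,180,150),f(t,420,170)]))"
```

```text
t 23.6 grasp [ 0.5691 -0.1524  0.124 ] axis [-1.510e-02  9.000e-04 -9.999e-01] yaw 6.41 w 0.0271 grip 55.0 F [ 5.1 -4.4 11.1] M [-0.92 -1.28  0.15] j7 -1.26
d cm [-0.09 -0.17  0.01] spin -0.063
```

View pics/g7.png

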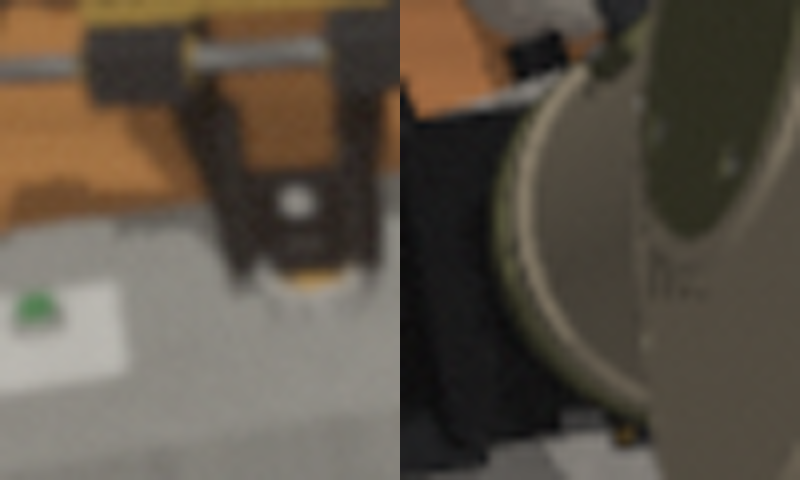

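The scene crop shows the bow's broad face at (295,205) turned to the camera and seated on the brass at (310,275). One more nudge against the stop, then compare the lamp.

move_arm(steps=[{"dx":0,"dy":0,"dz":0,"spin":0.05},{"dx":0,"dy":0,"dz":0,"spin":0},{"dx":0,"dy":0,"dz":0,"spin":0},{"dx":0,"dy":0,"dz":0,"spin":0}])

```text
time: 24.1
ee_pos: [0.5715, -0.1525, 0.2881]
eef_rot: [0.999, 0.031, -0.008, -0.001]
ft_force: [4.8, -3.6, 11.0]
width: 0.0277
grip_force: 55.0
```

```bash
python3 -c "
from h import *
to(.568,-.1508,.124,10)
a=cv2.imread('pics/scene0.png')[:,:,::-1].astype(int);b=imaging.camera('scene')['img'].astype(int)
print(a[186:191,181:188,1],b[186:191,181:188,1])"
```

```text
t 24.1 grasp [ 0.569  -0.1523  0.1241] axis [-0.0152  0.0012 -0.9999] yaw 3.54 w 0.0277 grip 55.0 F [ 4.8 -3.6 11. ] M [-0.68 -1.18  0.17] j7 -1.3
d cm [-0.1  -0.16  0.01] spin -0.113
[[143 137 131 133 134 142 154]
 [153 140 130 127 129 138 154]
 [155 136 124 121 119 125 142]
 [150 134 124 124 122 124 138]
 [150 137 134 136 134 134 142]] [[146 141 137 135 137 145 158]
 [157 144 134 130 132 142 158]
 [159 139 128 125 123 130 147]
 [156 136 129 128 126 128 141]
 [155 141 138 139 139 139 147]]
```

move_arm(steps=[{"dx":0,"dy":0,"dz":0,"spin":0.05},{"dx":0,"dy":0,"dz":0,"spin":0.03},{"dx":0,"dy":0,"dz":0,"spin":0},{"dx":0,"dy":0,"dz":0,"spin":0},{"dx":0,"dy":0,"dz":0,"spin":0}])

```text
time: 24.65
ee_pos: [0.5715, -0.1525, 0.288]
eef_rot: [1.0, -0.009, -0.008, -0.0]
ft_force: [4.0, -4.8, 11.5]
width: 0.0275
grip_force: 55.0
```

```bash
python3 -c "
from h import *
to(.568,-.1508,.124,10)
b=[]
for i in range(4):
    imaging.camera('top'); b.append(telemetry.read_state()['torque'][2])
print(b)
c=imaging.camera('scene');cv2.imwrite('pics/g8.png',cv2.resize(c['img'][165:195,200:235,::-1],None,fx=16,fy=16,interpolation=2))"
```

```text
t 24.65 grasp [ 0.569  -0.1523  0.1241] axis [-0.0154  0.001  -0.9999] yaw -1.02 w 0.0275 grip 55.0 F [ 4.  -4.8 11.5] M [-0.76 -1.09  0.4 ] j7 -1.38
d cm [-0.1  -0.15  0.01] spin -0.192
[np.float64(0.42585970226658143), np.float64(0.3906718122499764), np.float64(0.37506433501581976), np.float64(0.35984329906902374)]
```

View pics/g8.png

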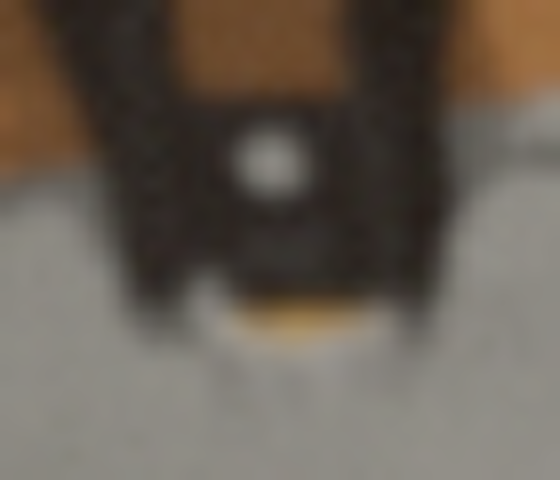

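The bow's face is at (270,200), seated above the brass at (300,318). The turning moment has jumped to about 0.4 N m, so the switch is at its stop. Hand in.

```bash
python3 -c "
from bench import job
print(job.close_job())"
```

```text
the job is handed in; nothing more can be done
None
```

The job is handed in: the short key hangs in an end slot of the low rack. The long key is fully home, still gripped and held against the clockwise stop. The lamp's pixels did not change, and closing the job returned no verdict.

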